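# Load a specimen dish and push its carrier round the track to the stop

### The job

Take the larger lidded dish from the steel tray and set it in the recess of the round carrier standing in the guide track. Then, touching only the carrier and not the dish, gently push the carrier along the track and round the bend until it is fully home against the end stop, with the dish still seated in it, and let go. Do not force it with more than about 1.5 kg of push if it jams or when it meets the stop, and leave the small dish, the wash bottle and the tube rack alone.

Things in the scene. Friction and masses are not known exactly. Their poses are not given: they have to be found in the camera images.
- track: Fixed guide channel, two rails on a plate: floor 4 mm, rail tops 22 mm above the bench. Origin: bend's centre, at bench level; z up. In its axes the channel's centreline runs along x = -100 mm from y = -166 mm (open end) to y = 0, then a quarter circle of radius 100 mm about the origin to (0, 100), then along y = 100 mm towards +x to the end stop. 84 mm wide inside; rails 6 mm thick; open above.
- exit_start (a point): Point on the track floor's centreline where the bend ends and the straight exit leg begins; its +x axis points along the exit leg. The steel end stop (22 mm thick, 80 mm wide, 20 mm tall) stands across the exit leg; its flat face may be set anywhere from 70 to 125 mm beyond this point. That setting is not measured: it must be felt (or seen).
- carrier: Loose white round plastic carrier, 0.2 to 0.3 kg, in the entry leg before the bend (2 mm play to each rail). Origin: centre of its underside, on the track floor. Diameter 80 mm for the lowest 14 mm, 77 mm above, 22 mm tall; recess in its top 65 mm across, 8 mm deep. Slides under a few newtons; can be pushed by its rim from behind, down in the channel; pressed sideways into a rail it wedges.
- dish_c (a point): Centre of the larger lidded clear dish, diameter 58 mm, 24 mm tall (this point is 12 mm above its underside), about 0.08 kg, standing on the floor of the tray (3 mm above the bench). Seated in the carrier it stands on the recess floor and rises 16 mm above the carrier's rim.
- tray: Fixed steel tray 260 mm (its x) by 180 mm (its y), rim 16 mm high, 3 mm thick. Origin: centre of its underside, on the bench.
- plunger (a joint): Thin round spring plunger (10 mm across) standing 8 mm out of the middle of the end stop's face, towards the coming carrier. Reads 0 when free, 0.008 m when pushed flush by a carrier that is fully home. Its spring is weak (under 0.5 N) and does not push the carrier back.
- small_dish_c (a point): Centre of the smaller lidded dish (diameter 38 mm, 24 mm tall) in the same tray; bystander.
- wash_bottle: White plastic bottle, diameter 68 mm, 170 mm tall, origin at the centre of its underside; bystander.
- tube_rack: White rack with four capped tubes, 60 x 160 mm, 104 mm tall, origin at the centre of its underside; bystander.
Things that resemble listed ones, but are neither listed nor needed, are in the scene too. Leave any pink or purple look-alike of the part that bears dish_c alone.

How it is judged:
By the outcome, as a careful person would: the job done as asked, in the order asked, and still so for the second after the job is handed in, with the robot touching nothing.
It also fails if it takes over 72 s, if anything falls off the work surface, if the arm or the gripper's body presses on something with over 40 N, if the wrist force passes 120 N, or if a joint passes its speed limit or range.

### The arm

A 6-joint arm with a two-finger parallel gripper is mounted at the origin on the work surface. World frame = base frame: x ahead of the robot, y to its left, z up, the work surface at z = 0. Lengths are in m, angles in rad, forces in N, time in s.
With the tool pointing down it reaches from about 0.375 to 0.9 m from the base axis. Payload 3.1 kg.
Tool frame: the origin (TCP) lies midway between the tips of the shut fingers; the grasp point (between the pads) lies 19 mm behind it (manip.hold_point_z is the distance from the TCP to the grasp point, in m); x points along the fingers, y is the direction in which the jaws open and shut, and the axes are right-handed (so a half turn about x gives the same grasp; the last joint's range is limited). The gripper opens to 85 mm and grips with 20 to 120 N. Pads are 22 mm wide; open, the fingers measure 114 mm over their backs; the gripper's body (76 mm by 85 mm) begins 54 mm behind the grasp point. The pads swing forward as they close: fully open they stand 13 mm farther back than shut.
Start: joints at [-1.476, 0.527, 1.433, -0, 1.181, -0.178], TCP at [0.169, -0.602, 0.231] pointing down, gripper open.
Joint ranges: [-3.08, 3.08], [-0.75, 2.2], [0.22, 2.44], [-1.43, 4.57], [0, 2.65], [-2.85, 2.85]. Speed limits (rad/s): [2.79, 2.79, 3.14, 3.14, 3.14, 3.14].

### API

Orientations are given as a unit quaternion [x, y, z, w].
In Python, from station import manip, snapshot gives the robot as it stands.
- The arm moves only by the shell command python3 -m crank 'ROWS' [FORCE]. ROWS is JSON, a list of rows, each a list of 5 numbers: the finger opening in m, from 0 to 0.0854, then the shift along the tool's x, y, z in m, then the turn about the tool's x in rad. In form: [[grip, tx, ty, tz, yaw], ...]. A call has 1 to 5 rows; each row shifts and turns the commanded pose from where the row before left it, along the tool's axes as they then stand; what a row does not reach is not made up. A row lasts 1/10 s, in which the tool goes at most 50 mm and 8.59 degrees, less where a joint would pass 70% of its speed; a pose out of reach is approached as far as the arm can. A call is refused whole if a number of a shift passes 0.05 or a number of a turn 0.15, either way. A call with a gripper value outside its range is refused whole. The fingers move at their own pace and stop on an object; FORCE is the grip in N (left out, the last holds). Time passes only in rows, so rows that do not move let the fingers close. It gives the time, the measured TCP pose, the force and the opening at its end, in the units of the state.
- manip.sense(): the state, without advancing time (a new reading comes with each control period).
- snapshot(name): name is "side" or "top" or "wrist"; returns a dict with "image" (400x640x3 uint8, blue, green, red), "range_z" (400x640 float32, m along the optical axis (not along the pixel's ray), 0 where there is no reading), "vertical_fov" (degrees; the focal length in pixels is half the picture's height over the tangent of half this angle, whatever the lens; pixels are square), "cx", "cy" (the principal point, pixels), "distortion" ([k1, k2, p1, p2, k3] as OpenCV has them; the pictures are not rectified), "extrinsics" (4x4, takes a point from world to camera coordinates); the wrist camera has in their place "T_tool_cam" (4x4, takes a point from camera to tool coordinates, whose origin is the TCP and whose axes are the tool frame's). Camera axes: x right, y up, looking along -z (the intrinsics and any distortion apply to the point x, -y, -z); pixel columns grow to the right and rows downward; lengths in m; the calibration is good to about 2 mm. A picture is of the moment at which its call begins: read the wrist's pose just before it.
- manip.sign_off(): hands the job in, once; it reports no verdict.
The state is a dict: "t": time; "q": joint angles; "qd": joint speeds; "tau": joint torques, N m; "tcp_pos": TCP position; "tool_rot": TCP orientation; "force": force on the tool from outside, world axes, zero at the start; "ft_torque": the same for the moment, N m; "finger_gap": opening from 0.0 (shut) to 1.0 (fully open).
Only numpy, scipy, OpenCV 4.12 (cv2) and the standard library are available. Lean on these libraries where they do the work, as an engineer would, in place of code of your own. Each camera call takes 0.05 s, during which the arm holds its last target.

## Working session

There is one attempt and no reset: what is moved stays moved. The work goes in short steps, Python scripts to look and compute and a shell command to move; the robot and the scene stay as the last step left them, time stands still between calls to the robot, and variables do not carry over. Pictures are saved under pics/ and viewed, and the job is handed in when it is done.

```bash
ls; mkdir -p pics
python3 - <<'E'
from station import manip, snapshot
import cv2
print(manip.sense(), manip.hold_point_z)
for n in ("top","side","wrist"):
    s=snapshot(n); cv2.imwrite(f"pics/{n}0.png",s["image"])
    print(n,{k:v for k,v in s.items() if k not in("image","range_z")})
E
```

```text
pics
{'t': 0.0, 'q': array([-1.47550110e+00,  5.28464211e-01,  1.43392333e+00,  2.03991409e-05,
        1.18140669e+00, -1.78516047e-01]), 'qd': array([-2.10263164e-05,  9.23038124e-04, -2.98276444e-04, -6.70701042e-04,
       -3.84314104e-04, -1.24800092e-03]), 'tau': array([-1.31214110e-03, -4.42350626e+01, -1.78026921e+01, -3.86630918e-04,
        8.38292734e-03, -4.83075212e-06]), 'tcp_pos': array([ 0.16895543, -0.6009734 ,  0.23032814]), 'tool_rot': array([ 0.70052941,  0.09727942, -0.70045133,  0.09572457]), 'force': array([ 0.14191884, -0.10834698,  0.05701153]), 'ft_torque': array([-0.06162361, -0.0122155 ,  0.01398487]), 'finger_gap': 0.9990306034641835} 0.0187
top {'vertical_fov': 54.942877592679814, 'cx': 324.63904444063337, 'cy': 199.94391388919436, 'distortion': array([-0.03204931,  0.        ,  0.        ,  0.        ,  0.        ]), 'extrinsics': array([[-0.10968347, -0.99396528,  0.00160201,  0.07626711],
       [ 0.96658331, -0.1062859 ,  0.23328098, -0.51023532],
       [-0.23170292,  0.02713554,  0.97240805, -1.24882336],
       [ 0.        ,  0.        ,  0.      
[... 292 characters left out ...]
-0.58009933,  0.74608663, -0.17370303],
       [-0.38304215,  0.64038269,  0.66572421, -1.07929545],
       [ 0.        ,  0.        ,  0.        ,  1.        ]])}
wrist {'vertical_fov': 71.96301264504375, 'cx': 315.6013311605696, 'cy': 204.84990353583623, 'distortion': array([-0.01480553,  0.        ,  0.        ,  0.        ,  0.        ]), 'T_tool_cam': array([[-2.65771013e-04,  3.03802957e-01, -9.52734849e-01,
        -1.43563512e-01],
       [ 9.99999943e-01, -1.15519730e-04, -3.15792200e-04,
         3.64028037e-04],
       [-2.05998277e-04, -9.52734879e-01, -3.03802910e-01,
        -7.82110108e-02],
       [ 0.00000000e+00,  0.00000000e+00,  0.00000000e+00,
         1.00000000e+00]])}
```

View pics/top0.png

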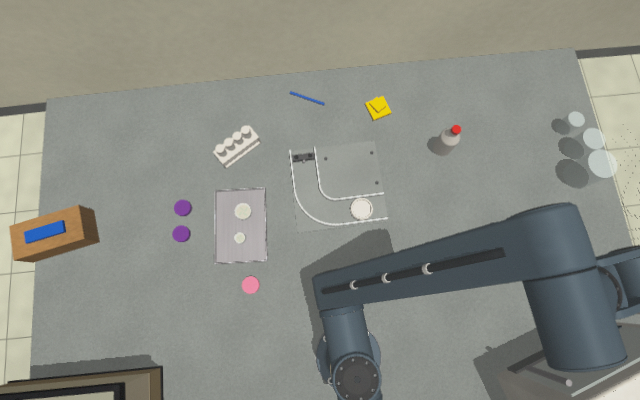

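View pics/side0.png

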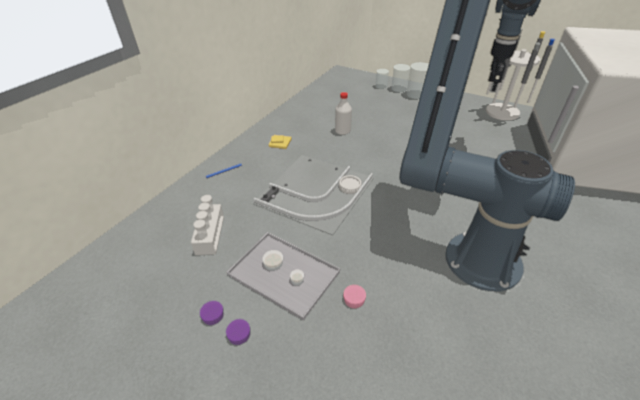

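View pics/wrist0.png

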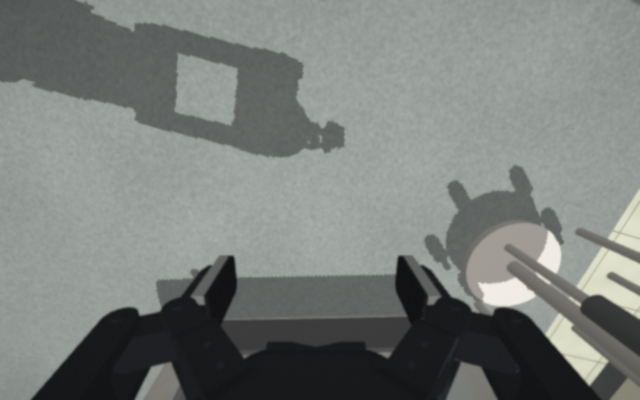

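```bash
cat > h.py <<'E'
import numpy as np, cv2
from station import manip, snapshot
from scipy.spatial.transform import Rotation as R
def cam(s, st=None):
    f=s["image"].shape[0]/2/np.tan(np.radians(s["vertical_fov"])/2)
    K=np.array([[f,0,s["cx"]],[0,f,s["cy"]],[0,0,1]])
    if "extrinsics" in s: T=np.linalg.inv(s["extrinsics"])
    else:
        W=np.eye(4); W[:3,:3]=R.from_quat(st["tool_rot"]).as_matrix(); W[:3,3]=st["tcp_pos"]; T=W@s["T_tool_cam"]
    return K,s["distortion"],T
def ray(c,px):
    K,d,T=c
    u=cv2.undistortPoints(np.array(px,float).reshape(-1,1,2),K,d)[:,0]
    D=np.c_[u[:,0],-u[:,1],-np.ones(len(u))]@T[:3,:3].T
    return T[:3,3],D
def onz(c,px,z):
    o,D=ray(c,px); return o+D*((z-o[2])/D[:,2])[:,None]
def proj(c,P):
    K,d,T=c
    p=(np.atleast_2d(P)-T[:3,3])@T[:3,:3]; p=p*[1,-1,-1]
    return cv2.projectPoints(p.reshape(-1,1,3),np.zeros(3),np.zeros(3),K,d)[0][:,0]
def shot(n):
    st=manip.sense(); s=snapshot(n); return s,cam(s,st),st
def crop(img,x0,y0,x1,y1,k,name):
    cv2.imwrite(name,cv2.resize(img[y0:y1,x0:x1],None,fx=k,fy=k,interpolation=cv2.INTER_CUBIC))
E
python3 - <<'E'
from h import *
s,c,_=shot("top"); np.save("top0.npy",s["image"])
crop(s["image"],200,130,400,280,4,"pics/topc.png")
for n,p,z in [("dish",(243,211),.027),("small",(239,238),.027),("carrier",(362,208),.026),("stop",(303,156),.02),("trayA",(215,188),.016),("trayB",(267,188),.016),("trayC",(267,263),.016),("trayD",(215,263),.016)]:
    print(n,onz(c,[p],z)[0].round(4))
s,c,_=shot("side")
crop(s["image"],190,140,400,340,3,"pics/sidec.png")
for n,p,z in [("dish",(273,260),.027),("small",(297,277),.027),("carrier",(349,184),.026)]:
    print(n,onz(c,[p],z)[0].round(4))
E
```

```text
dish [0.5152 0.3051 0.027 ]
small [0.4225 0.3245 0.027 ]
carrier [ 0.4808 -0.1071  0.026 ]
stop [0.6959 0.0786 0.02  ]
trayA [0.6121 0.4014 0.016 ]
trayB [0.5918 0.2173 0.016 ]
trayC [0.3288 0.2372 0.016 ]
trayD [0.3478 0.4132 0.016 ]
dish [0.5071 0.3124 0.027 ]
small [0.4168 0.328  0.027 ]
carrier [ 0.4745 -0.0935  0.026 ]
```

View pics/topc.png

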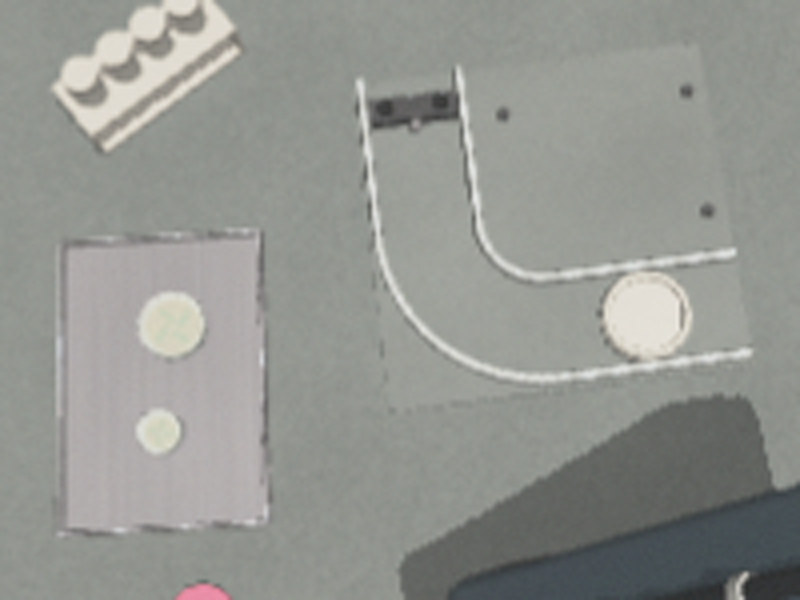

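View pics/sidec.png

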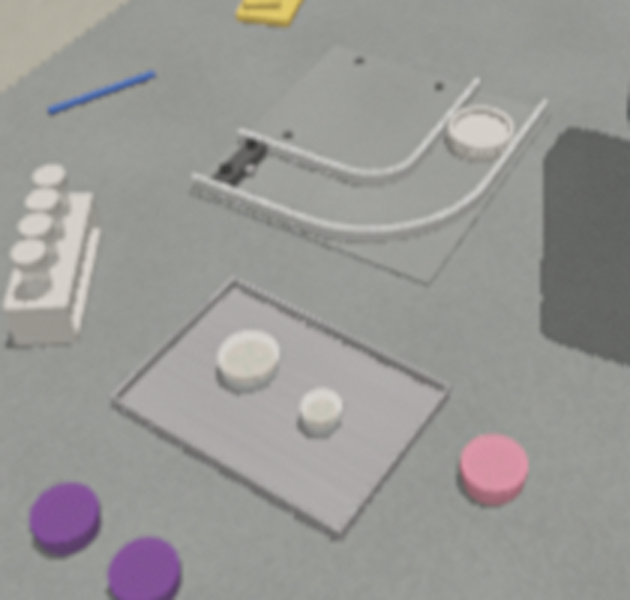

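Run:
```python
from h import *
st=manip.sense(); print(R.from_quat(st["tool_rot"]).as_matrix().round(3))
s,c,_=shot("top"); im=s["image"]
hsv=cv2.cvtColor(im,cv2.COLOR_BGR2HSV)
roi=im[140:250,285:395]
g=cv2.cvtColor(im,cv2.COLOR_BGR2GRAY)
m=(g>185).astype(np.uint8)
n,l,stt,ce=cv2.connectedComponentsWithStats(m[130:280,200:400])
for i in range(1,n):
    if stt[i,4]>8: print(i,stt[i],ce[i]+[200,130])
def comp(px,z=.022): return onz(c,px,z)
ys,xs=np.nonzero(m[130:280,270:400]); P=np.c_[xs+270,ys+130].astype(float); W=onz(c,P,.022)
np.save("W.npy",np.c_[P,W])
```

```text
[[-0.     0.27  -0.963]
 [ 0.001 -0.963 -0.27 ]
 [-1.    -0.001 -0.   ]]
1 [ 13   0  45  33 523] [233.94837476 144.53537285]
2 [26 12 33 25 87] [242.03448276 154.2183908 ]
3 [ 89  17  99  79 804] [344.93159204 202.53731343]
5 [ 34  73  17  16 213] [242.19248826 210.51643192]
9 [ 34 102  11  12  97] [238.98969072 237.25773196]
```

Run:
```python
from h import *
from scipy.optimize import least_squares
s,c,_=shot("top"); g=cv2.cvtColor(s["image"],cv2.COLOR_BGR2GRAY).astype(float)
def cen(v,i0):
    w=np.clip(v-165,0,None); return (w*np.arange(i0,i0+len(v))).sum()/w.sum() if w.sum()>20 else None
L={}
def scan(name,p0,p1,horiz):
    pts=[]
    n=int(max(abs(p1[0]-p0[0]),abs(p1[1]-p0[1])))
    for t in np.linspace(0,1,n+1):
        x,y=np.array(p0)+t*(np.array(p1)-p0)
        if horiz: # scan along columns range
            r=int(round(y)); a=int(round(x))-4; u=cen(g[r,a:a+9],a); 
            if u: pts.append((u,r))
        else:
            q=int(round(x)); a=int(round(y))-4; u=cen(g[a:a+9,q],a)
            if u: pts.append((q,u))
    W=onz(c,pts,.022)[:,:2]; vx,vy,x0,y0=cv2.fitLine(W.astype(np.float32),cv2.DIST_HUBER,0,1e-3,1e-3).ravel()
    if abs(vx)>abs(vy): 
        sg=np.sign(vx)
    else: sg=np.sign(vy)
    vx,vy=sg*vx,sg*vy
    L[name]=(vx,vy,x0,y0); print(name,len(pts),np.degrees(np.arctan2(vy,vx)).round(2),x0,y0)
f=lambda x,y:(200+x/4,130+y/4)
scan("exo",f(362,90),f(376,225),True)
scan("exi",f(460,80),f(476,205),True)
scan("eni",f(550,276),f(730,253),False)
scan("eno",f(560,377),f(600,372),False); L0=L.pop("eno")
scan("eno",f(700,357),f(745,352),False)
# combined: th, origin
a=[np.degrees(np.arctan2(L[k][1],L[k][0])) for k in("exo","exi")]+[np.degrees(np.arctan2(L["eni"][1],L["eni"][0]))-90]
th=np.radians(np.mean(a)); print("yaw",a,np.degrees(th))
ex=np.array([np.cos(th),np.sin(th)]); ey=np.array([-ex[1],ex[0]])
for k in L: p=np.array(L[k][2:]); print(k,p@ex,p@ey)
py=lambda k:np.array(L[k][2:])@ey
px=lambda k:np.array(L[k][2:])@ex
print("rail gaps",py("exo")-py("exi"),px("eni")-px("eno"))
oy=(py("exo")+py("exi"))/2-.1; ox=(px("eni")+px("eno"))/2+.1
O=ox*ex+oy*ey; print("track O",O)
print("carrier(track)",[( (onz(c,[(361.7,208.6)],.026)[0,:2]-O)@v) for v in(ex,ey)])
print("stop tip/face track",[[(onz(c,[f(*p)],.016)[0,:2]-O)@v for v in(ex,ey)] for p in((416,126),(416,120),(374,130))])
```

```text
exo 34 1.36 0.6552746 0.123441026
exi 32 1.38 0.637416 0.03279531
eni 46 91.45 0.5261576 -0.11711165
eno 11 90.25 0.43500224 -0.042046905
eno 12 90.92 0.43794253 -0.16687855
yaw [np.float32(1.3602806), np.float32(1.3831626), np.float32(1.4543304)] 1.399258
exo 0.6580936 0.107402906
exi 0.6380268 0.017220322
eni 0.52314097 -0.1299251
eno 0.4337369 -0.177523
rail gaps 0.09018259 0.08940408
track O [ 0.57918674 -0.02355212]
carrier(track) [np.float64(-0.10233528501254464), np.float64(-0.0797112270000137)]
stop tip/face track [[np.float64(0.09928839766392582), np.float64(0.0982572702304909)], [np.float64(0.10496054248252994), np.float64(0.09756484699645906)], [np.float64(0.10058234758858621), np.float64(0.13625921379754724)]]
```

```bash
python3 -m crank '[[0.085,0,-0.015,-0.015,0],[0.085,0,-0.026,-0.030,0],[0.085,0,-0.026,-0.030,0],[0.085,0,-0.026,-0.030,0],[0.085,0,-0.026,-0.030,0]]' 30; python3 -m crank '[[0.085,0,-0.026,-0.030,0],[0.085,0,-0.026,-0.030,0],[0.085,0,-0.026,-0.030,0],[0.085,0,-0.026,-0.030,0],[0.085,0,-0.026,-0.030,0]]'
```

```text
t: 0.85
tcp_pos: [0.2674, -0.4494, 0.2314]
tool_rot: [0.701, 0.096, -0.7, 0.096]
force: [0.2, -0.4, -0.2]
finger_gap: 0.993
t: 1.35
tcp_pos: [0.3768, -0.2836, 0.2316]
tool_rot: [0.701, 0.096, -0.7, 0.097]
force: [0.2, -0.3, -0.1]
finger_gap: 0.993
```

```bash
python3 -m crank '[[0.085,0,-0.040,-0.0215,0],[0.085,0,-0.040,-0.0215,0],[0.085,0,-0.040,-0.0215,0],[0.085,0,-0.040,-0.0215,0],[0.085,0,-0.040,-0.0215,0]]'; python3 -m crank '[[0.085,0,-0.040,-0.0215,0],[0.085,0,-0.040,-0.0215,0],[0.085,0,-0.040,-0.0215,0],[0.085,0,-0.040,-0.0215,0],[0.085,0,-0.040,-0.0215,0]]'; python3 -m crank '[[0.085,0,-0.040,-0.0215,0],[0.085,0,-0.040,-0.0215,0],[0.085,0,-0.035,-0.0200,0],[0.085,0,0,0,0],[0.085,0,0,0,0]]'
python3 - <<'E'
from h import *
s,c,st=shot("wrist"); cv2.imwrite("pics/w1.png",s["image"]); print(st["q"].round(3),st["tcp_pos"])
p=proj(c,[[.512,.307,.027],[.42,.326,.027]]); print(p)
E
```

```text
t: 1.85
tcp_pos: [0.4258, -0.0616, 0.2316]
tool_rot: [0.701, 0.096, -0.7, 0.097]
force: [0.4, -1.0, 0.3]
finger_gap: 0.996
t: 2.35
tcp_pos: [0.4751, 0.1603, 0.2316]
tool_rot: [0.701, 0.097, -0.7, 0.097]
force: [1.6, -0.8, 0.2]
finger_gap: 1.0
t: 2.85
tcp_pos: [0.504, 0.2866, 0.231]
tool_rot: [-0.7, -0.097, 0.701, -0.097]
force: [0.6, -0.3, 0.1]
finger_gap: 0.996
[ 3.250e-01  4.670e-01  1.548e+00 -1.000e-03  1.127e+00  1.620e+00] [0.50404131 0.28661597 0.23096619]
[[301.44924213 170.45597919]
 [270.66305199 230.89067751]]
```

View pics/w1.png

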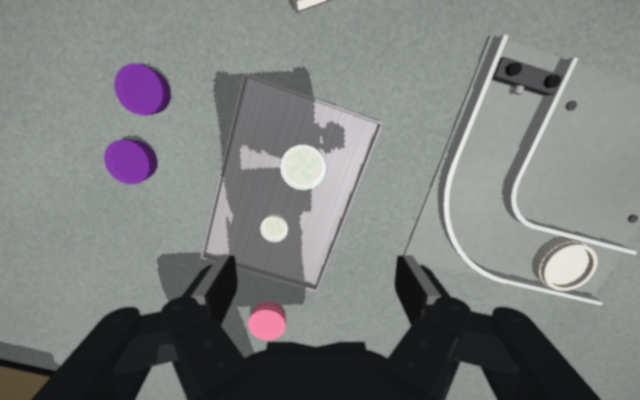

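Run:
```python
from h import *
s,c,st=shot("wrist"); im=s["image"]; 
crop(im,460,30,640,310,2,"pics/w1c.png")
b=cv2.GaussianBlur(im,(3,3),0).astype(int); 
m=((b.min(2)>165)).astype(np.uint8)
n,l,stt,ce=cv2.connectedComponentsWithStats(m)
for i in range(1,n):
    if stt[i,4]>200: print(stt[i],ce[i].round(1),onz(c,[ce[i]],.027)[0].round(4))
# circle by contour for dish
for name,(x,y,r) in {"dish":(303,167,32),"small":(274,228,22)}.items():
    mm=np.zeros_like(m); cv2.circle(mm,(x,y),r,1,-1); 
    k,_=cv2.findContours(cv2.morphologyEx(m*mm,cv2.MORPH_OPEN,np.ones((5,5),np.uint8)),0,2); k=max(k,key=cv2.contourArea)
    e=cv2.fitEllipse(k); W=onz(c,k[:,0],.027)[:,:2]; cc,rr=cv2.minEnclosingCircle(W.astype(np.float32)); print(name,e,onz(c,[e[0]],.027)[0],cc,rr)
```

```text
[ 443   33  194  272 5530] [530.4 211.5] [ 0.5418 -0.0052  0.027 ]
[ 241  102  135  181 7701] [320.6 178.4] [0.5084 0.2796 0.027 ]
[208 185  24  68 827] [219.5 226. ] [0.4079 0.3938 0.027 ]
[260 216  27  26 569] [273.1 228.2] [0.4245 0.3228 0.027 ]
dish ((306.58892822265625, 168.38690185546875), (46.071800231933594, 61.303871154785156), 109.31126403808594) [0.51607679 0.30035032 0.027     ] (0.5154700875282288, 0.3046253025531769) 0.04056268930435181
small ((273.078369140625, 228.21791076660156), (25.232534408569336, 27.338029861450195), 103.38839721679688) [0.42449238 0.32281961 0.027     ] (0.42408210039138794, 0.3227786719799042) 0.019149573519825935
```

View pics/w1c.png

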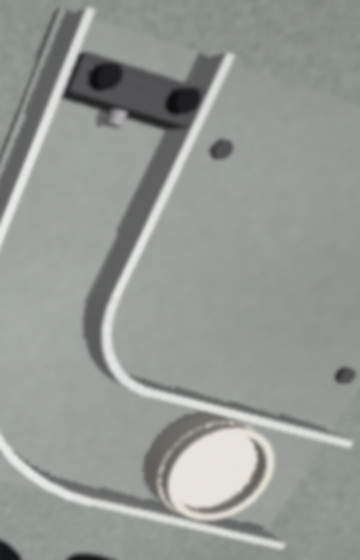

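Run:
```python
from h import *
s,c,st=shot("wrist"); im=s["image"].astype(int)
d=(im[...,1]-im[...,2]) # green-red
m=((d>-1)&(im.min(2)>130)).astype(np.uint8); mm=np.zeros_like(m); cv2.circle(mm,(303,167),34,1,-1); m*=mm
m=cv2.morphologyEx(m,cv2.MORPH_OPEN,np.ones((5,5),np.uint8)); k,_=cv2.findContours(m,0,2); k=cv2.convexHull(max(k,key=cv2.contourArea))
print(cv2.fitEllipse(k)); W=onz(c,k[:,0],.027)[:,:2]; print(cv2.minEnclosingCircle(W.astype(np.float32)),W.mean(0))
g=cv2.GaussianBlur(s["image"],(3,3),0)
h=cv2.HoughCircles(cv2.cvtColor(g,cv2.COLOR_BGR2GRAY)[130:205,265:340],cv2.HOUGH_GRADIENT,1,40,param1=80,param2=12,minRadius=19,maxRadius=28); print(h)
if h is not None: print(onz(c,[h[0,0,:2]+[265,130]],.027))
# stop face/plunger (track frame)
th=np.radians(1.4); ex=np.array([np.cos(th),np.sin(th)]); ey=np.array([-ex[1],ex[0]]); O=np.array([.5792,-.0236])
f=lambda x,y:(460+x/2,30+y/2)
for n,p,z in [("plungertip",(113,124),.014),("face top L",(70,97),.024),("face top R",(185,130),.024),("face",(128,113),.024),("carrier",(216,470),.026)]:
    w=onz(c,[f(*p)],z)[0,:2]; print(n,w,(w-O)@ex,(w-O)@ey)
```

```text
((301.1680603027344, 166.28662109375), (46.21199417114258, 47.24959182739258), 169.70962524414062)
((0.5160290598869324, 0.3065108358860016), 0.03036624751985073) [0.51955142 0.30618071]
[[[35.5 36.5 22.8]]]
[[0.51631842 0.30787291 0.027     ]]
plungertip [0.67481902 0.07641643] 0.09803409944662024 0.09765039783533645
face top L [0.67843325 0.11445786] 0.10257667856673425 0.13559216171560812
face top R [0.68140033 0.03900397] 0.10369936994970044 0.06008830820918091
face [0.68019844 0.0770016 ] 0.1034262069672503 0.09810395723802501
carrier [ 0.48259676 -0.10178976] -0.09848474855941222 -0.07580619054974135
```

```bash
python3 -m crank '[[0.085,0.03,-0.016,-0.0165,0],[0.085,0.04,0,0,0],[0.085,0.04,0,0,0],[0.085,0.04,0,0,0],[0.085,0.02,0,0,0]]';python3 -m crank '[[0.085,0,0,0,0],[0.085,0,0,0,0]]'
python3 - <<'E'
from h import *
s,c,st=shot("wrist"); cv2.imwrite("pics/w2.png",s["image"]); print(st["q"].round(3),st["tcp_pos"])
print(proj(c,[[.5155,.3065,.027]]))
E
```

```text
t: 3.5
tcp_pos: [0.5141, 0.3035, 0.0583]
tool_rot: [-0.699, -0.095, 0.703, -0.096]
force: [-1.1, -0.3, 0.3]
finger_gap: 0.999
t: 3.7
tcp_pos: [0.5165, 0.305, 0.0617]
tool_rot: [-0.701, -0.096, 0.701, -0.096]
force: [0.3, 0.3, 0.7]
finger_gap: 0.995
[ 0.347  0.725  1.622 -0.     0.795  1.646] [0.51650089 0.30499159 0.06174531]
[[312.54124607 234.51463801]]
```

View pics/w2.png

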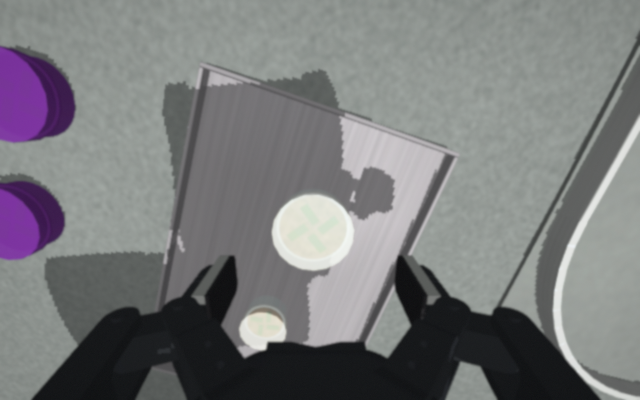

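Run:
```python
from h import *
s,c,st=shot("wrist"); im=s["image"].astype(int)
g=cv2.cvtColor(cv2.GaussianBlur(s["image"],(3,3),0),cv2.COLOR_BGR2GRAY)
h=cv2.HoughCircles(g[170:290,250:370],cv2.HOUGH_GRADIENT,1,60,param1=80,param2=12,minRadius=34,maxRadius=46); print(h)
p=h[0,0,:2]+[250,170]; w=onz(c,[p],.027)[0]; print(p,w, (R.from_quat(st["tool_rot"]).as_matrix().T@(w-st["tcp_pos"])).round(4))
crop(s["image"],250,170,370,290,4,"pics/w2c.png")
```

```text
[[[63.5 65.5 40.7]]]
[313.5 235.5] [0.51535129 0.30607365 0.027     ] [ 0.0357 -0.0011  0.0017]
```

View pics/w2c.png

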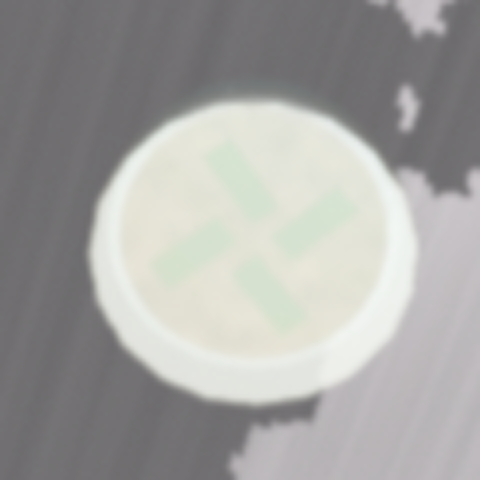

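```bash
python3 -m crank '[[0.085,0.015,-0.001,0.0015,0],[0.085,0.02,0,0,0],[0.085,0.0165,0,0,0],[0.085,0,0,0,0],[0.085,0,0,0,0]]' 30; python3 -m crank '[[0.05,0,0,0,0],[0.05,0,0,0,0],[0.05,0,0,0,0],[0.05,0,0,0,0],[0.05,0,0,0,0]]' 30
```

```text
t: 4.3
tcp_pos: [0.5152, 0.3068, 0.0112]
tool_rot: [0.701, 0.097, -0.7, 0.096]
force: [0.0, 0.9, 0.9]
finger_gap: 0.998
t: 4.8
tcp_pos: [0.5153, 0.3069, 0.0115]
tool_rot: [0.701, 0.097, -0.7, 0.096]
force: [-0.1, -0.2, 6.8]
finger_gap: 0.663
```

```bash
python3 -m crank '[[0.05,-0.005,0,0,0],[0.05,-0.015,0,0,0],[0.05,-0.03,0,0,0],[0.05,-0.03,0,0,0],[0.05,-0.03,0,0,0]]'; python3 -m crank '[[0.05,0,0,0,0],[0.05,0,0,0,0]]'
python3 - <<'E'
from h import *
s,c,st=shot("wrist"); crop(s["image"],160,120,480,400,2,"pics/w3.png"); print(st["q"].round(3),st["tcp_pos"])
s,c,st=shot("side"); crop(s["image"],190,100,400,340,2,"pics/s3.png")
E
```

```text
t: 5.3
tcp_pos: [0.5141, 0.3064, 0.1217]
tool_rot: [0.701, 0.097, -0.7, 0.097]
force: [0.4, -0.3, -0.3]
finger_gap: 0.666
t: 5.5
tcp_pos: [0.5146, 0.3066, 0.1211]
tool_rot: [0.701, 0.097, -0.7, 0.096]
force: [0.0, 0.5, -1.3]
finger_gap: 0.66
[ 0.351  0.634  1.596 -0.     0.909  1.648] [0.51455902 0.30661647 0.12109762]
```

View pics/w3.png

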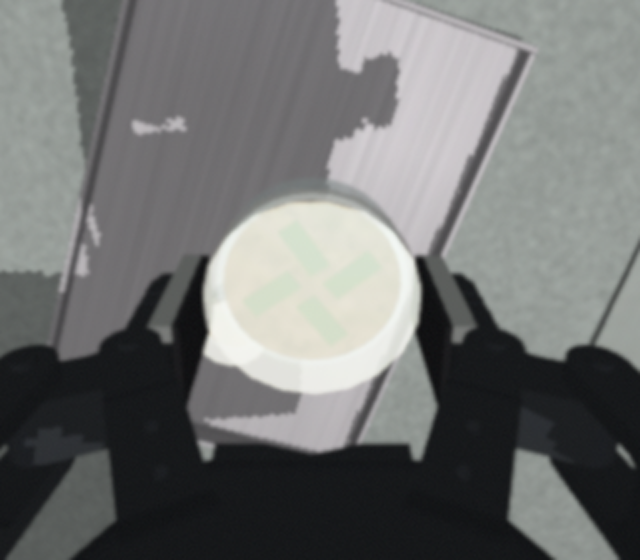

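View pics/s3.png

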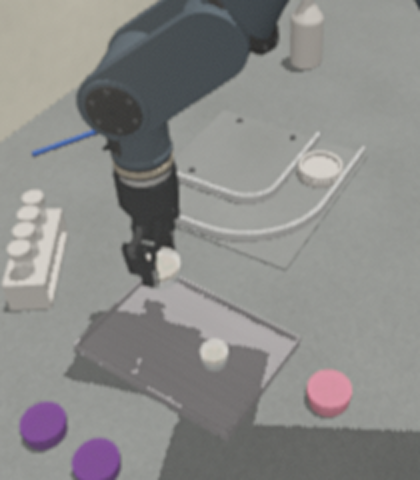

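Run:
```python
from h import *
s,c,st=shot("wrist"); T=R.from_quat(st["tool_rot"]).as_matrix()
g=cv2.cvtColor(cv2.GaussianBlur(s["image"],(3,3),0),cv2.COLOR_BGR2GRAY)
for rows in ((217.5,316),(219,316)):
  for z in (.1366,):
    w=onz(c,[(261.5,267),(370,267),(315.75,rows[0]),(315.75,rows[1])],z)
    t=(w-st["tcp_pos"])@T; print(t.round(4).tolist(), (t[2]+t[3])/2)
```

```text
[[-0.0175, -0.0276, -0.0042], [-0.0175, 0.0286, -0.0042], [-0.0176, 0.0005, -0.0316], [-0.0175, 0.0005, 0.0265]] [-0.01752961  0.00049248 -0.00252962]
[[-0.0175, -0.0276, -0.0042], [-0.0175, 0.0286, -0.0042], [-0.0176, 0.0005, -0.0308], [-0.0175, 0.0005, 0.0265]] [-0.01752874  0.00049262 -0.0021394 ]
```

```bash
python3 -m crank '[[0.05,0,0.020,0.007,0],[0.05,0,0.037,0.013,0],[0.05,0,0.037,0.013,0],[0.05,0,0.037,0.013,0],[0.05,0,0.037,0.013,0]]';python3 -m crank '[[0.05,0,0.037,0.013,0],[0.05,0,0.037,0.013,0],[0.05,0,0.037,0.013,0],[0.05,0,0.037,0.013,0],[0.05,0,0.037,0.013,0]]';python3 -m crank '[[0.05,0,0.037,0.013,0],[0.05,0,0.037,0.013,0],[0.05,0,0.018,0.009,-0.05],[0.05,0,0,0,-0.12],[0.05,0,0,0,-0.14]]';python3 -m crank '[[0.05,0,0,0,-0.14],[0.05,0,0,0,-0.14],[0.05,0,0,0,-0.14],[0.05,0,0,0,-0.14],[0.05,0,0,0,-0.14]]';python3 -m crank '[[0.05,0,0,0,-0.14],[0.05,0,0,0,-0.14],[0.05,0,0,0,-0.03],[0.05,0,0,0,0],[0.05,0,0,0,0]]'
python3 - <<'E'
from h import *
s,c,st=shot("wrist"); cv2.imwrite("pics/w4.png",s["image"]); print(st["q"].round(3),st["tcp_pos"],R.from_quat(st["tool_rot"]).as_matrix().round(4))
E
```

```text
t: 6.15
tcp_pos: [0.5018, 0.1274, 0.1185]
tool_rot: [-0.699, -0.097, 0.701, -0.097]
force: [0.5, 0.5, -1.1]
finger_gap: 0.662
t: 6.65
tcp_pos: [0.4893, -0.0682, 0.1186]
tool_rot: [-0.7, -0.097, 0.701, -0.096]
force: [1.4, 0.5, -0.9]
finger_gap: 0.664
t: 7.15
tcp_pos: [0.4806, -0.1657, 0.1185]
tool_rot: [-0.676, -0.205, 0.678, -0.204]
force: [0.5, 0.1, -0.1]
finger_gap: 0.66
t: 7.65
tcp_pos: [0.4807, -0.1645, 0.1185]
tool_rot: [-0.565, -0.426, 0.566, -0.424]
force: [0.1, 0.5, -0.9]
finger_gap: 0.666
t: 8.15
tcp_pos: [0.4813, -0.1648, 0.1193]
tool_rot: [0.495, 0.506, -0.495, 0.505]
force: [0.3, 0.0, -0.3]
finger_gap: 0.66
[-0.55   0.547  1.824  0.     0.772 -0.571] [ 0.4812737  -0.16475403  0.11932976] [[-1.000e-03  9.998e-01  2.110e-02]
 [ 6.000e-04  2.110e-02 -9.998e-01]
 [-1.000e+00 -9.000e-04 -6.000e-04]]
```

View pics/w4.png

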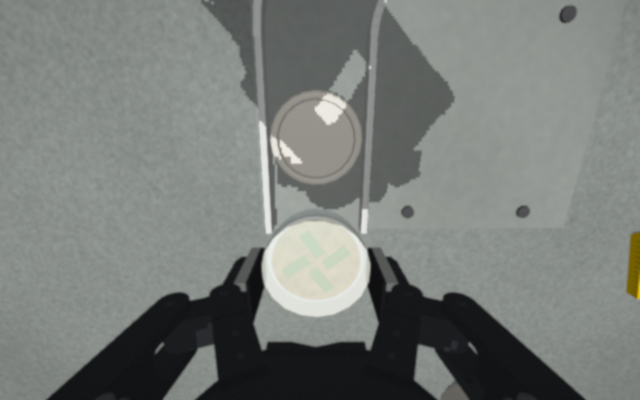

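Run:
```python
from h import *
s,c,st=shot("wrist"); T=R.from_quat(st["tool_rot"]).as_matrix()
crop(s["image"],240,70,400,330,3,"pics/w4c.png")
w=onz(c,[(316.5,138),(277,138),(356,138),(316.5,97),(316.5,179)],.026); print(w.round(4), ((w-st["tcp_pos"])@T).round(4))
```

```text
[[ 0.4813 -0.104   0.026 ]
 [ 0.4481 -0.1047  0.026 ]
 [ 0.5144 -0.1033  0.026 ]
 [ 0.4806 -0.0718  0.026 ]
 [ 0.4821 -0.1391  0.026 ]] [[ 0.0935  0.0013 -0.0608]
 [ 0.0935 -0.0319 -0.0608]
 [ 0.0935  0.0344 -0.0608]
 [ 0.0935  0.0012 -0.093 ]
 [ 0.0935  0.0013 -0.0257]]
```

View pics/w4c.png

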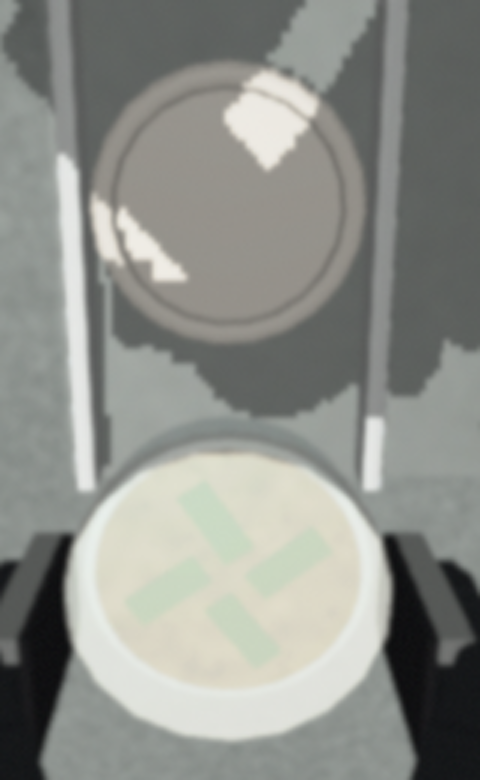

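```bash
python3 -m crank '[[0.05,0,0,-0.02,0],[0.05,0,0.001,-0.0275,0],[0.05,0.01,0,-0.01,0],[0.05,0.03,0,0,0],[0.05,0.03,0,0,0]]';python3 -m crank '[[0.05,0.008,0,0,0],[0.05,0,0,0,0],[0.05,0,0,0,0]]'
python3 - <<'E'
from h import *
s,c,st=shot("wrist"); crop(s["image"],200,100,440,360,3,"pics/w5.png"); print(st["tcp_pos"])
s,c,st=shot("side"); crop(s["image"],300,120,420,240,5,"pics/s5.png")
E
```

```text
t: 8.75
tcp_pos: [0.4821, -0.1075, 0.0493]
tool_rot: [0.494, 0.505, -0.494, 0.507]
force: [1.6, 0.2, -0.3]
finger_gap: 0.663
t: 9.05
tcp_pos: [0.4817, -0.1078, 0.0422]
tool_rot: [0.494, 0.505, -0.494, 0.506]
force: [0.8, -0.2, -0.5]
finger_gap: 0.662
[ 0.48168518 -0.10783357  0.04217667]
```

View pics/w5.png

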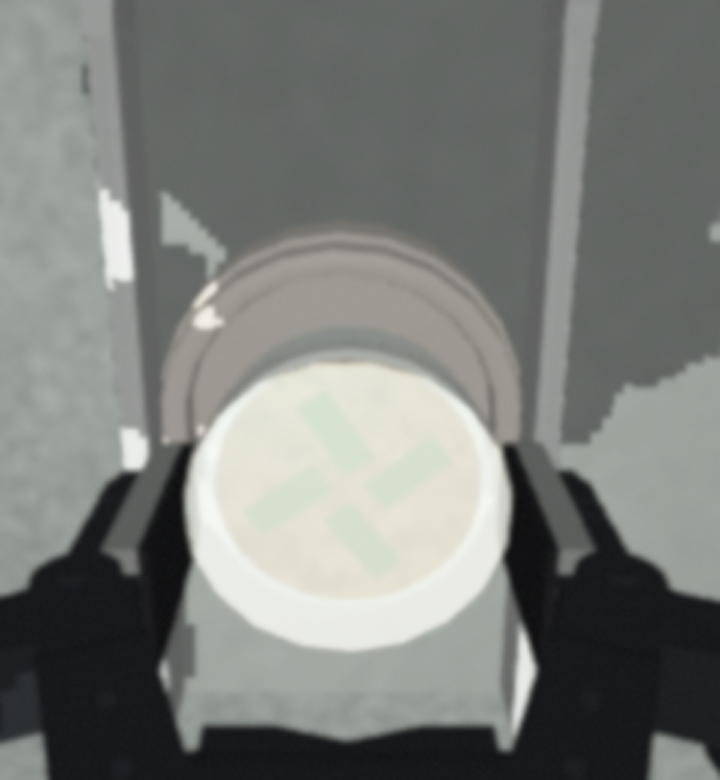

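View pics/s5.png

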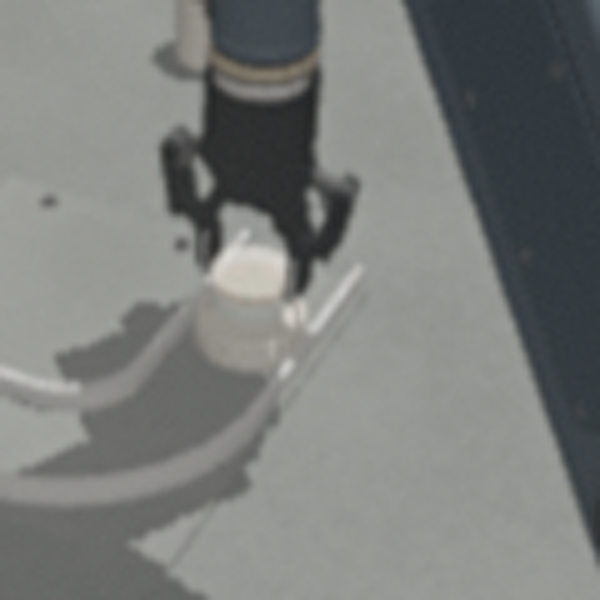

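Run:
```python
from h import *
s,c,st=shot("wrist"); T=R.from_quat(st["tool_rot"]).as_matrix()
f=lambda x,y:(200+x/3,100+y/3)
for n,p,z in [("rim outer",(342,240),.026),("rim inner",(342,270),.026),("rimL",(163,400),.026),("rimR",(520,400),.026),("dish bottom front",(345,328),.0337),("dish top front",(345,355),.0577),("dish top back",(348,650),.0577),("dL",(185,495),.0577),("dR",(512,495),.0577)]:
    print(n,((onz(c,[f(*p)],z)[0]-st["tcp_pos"])@T).round(4))
```

```text
rim outer [ 0.0168 -0.0004 -0.0418]
rim inner [ 0.0168 -0.0004 -0.0357]
rimL [ 0.0167 -0.0382 -0.0075]
rimR [ 0.0169  0.0371 -0.0074]
dish bottom front [ 0.0091  0.0002 -0.0261]
dish top front [-0.0149  0.0002 -0.0294]
dish top back [-0.0148  0.0008  0.0299]
dL [-0.0149 -0.0279 -0.0032]
dR [-0.0148  0.0296 -0.0031]
```

```bash
python3 -m crank '[[0.05,0.003,-0.001,-0.0025,0],[0.05,0.003,0,0,0],[0.05,0,0,0,0],[0.05,0,0,0,0]]'
python3 - <<'E'
from h import *
s,c,st=shot("wrist"); crop(s["image"],220,140,420,340,4,"pics/w6.png"); print(st["tcp_pos"])
E
```

```text
t: 9.6
tcp_pos: [0.4802, -0.1049, 0.0358]
tool_rot: [0.494, 0.506, -0.494, 0.506]
force: [0.2, -0.0, -0.9]
finger_gap: 0.666
[ 0.48015537 -0.10488319  0.03579215]
```

View pics/w6.png

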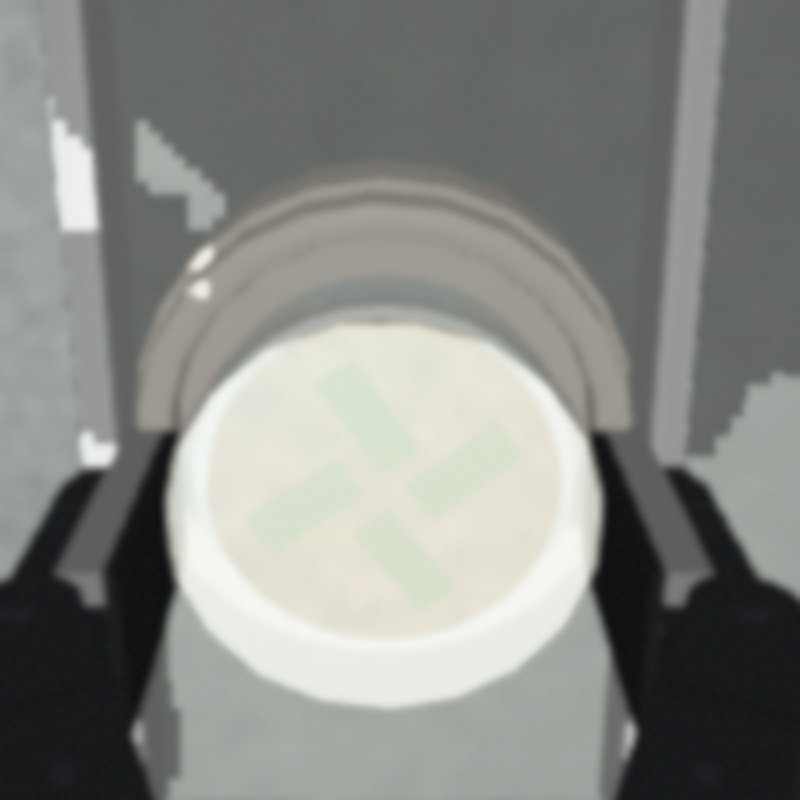

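Run:
```python
from h import *
s,c,st=shot("wrist"); T=R.from_quat(st["tool_rot"]).as_matrix()
f=lambda x,y:(220+x/4,140+y/4)
for n,p,z in [("rim outer",(385,202),.026),("rim inner",(385,238),.026),("rimL",(137,420),.026),("rimR",(630,420),.026),("inL",(180,410),.026),("inR",(590,410),.026),("dish bottom front",(385,276),.0273),("dish top front",(385,312),.0513),("dish top back",(388,706),.0513),("dL",(167,500),.0513),("dR",(604,500),.0513)]:
    print(n,((onz(c,[f(*p)],z)[0]-st["tcp_pos"])@T).round(4))
```

```text
rim outer [ 0.0098  0.0009 -0.0372]
rim inner [ 0.0098  0.0009 -0.0318]
rimL [ 0.0098 -0.0371 -0.0027]
rimR [ 0.0098  0.0385 -0.0027]
inL [ 0.0098 -0.0304 -0.0044]
inR [ 0.0098  0.0323 -0.0044]
dish bottom front [ 0.0085  0.0009 -0.0265]
dish top front [-0.0155  0.0008 -0.0298]
dish top back [-0.0155  0.0013  0.0292]
dL [-0.0155 -0.0278 -0.0035]
dR [-0.0155  0.0296 -0.0035]
```

```bash
python3 -m crank '[[0.05,0.003,0,0,0],[0.05,0.003,0,0,0],[0.05,0.0015,0,0,0],[0.05,0,0,0,0]]'; python3 -m crank '[[0.05,0.001,0,0,0],[0.05,0,0,0,0]]'
```

```text
t: 10.1
tcp_pos: [0.48, -0.1048, 0.0279]
tool_rot: [0.494, 0.506, -0.494, 0.505]
force: [0.7, 0.9, -0.8]
finger_gap: 0.66
t: 10.3
tcp_pos: [0.4802, -0.1049, 0.0272]
tool_rot: [0.494, 0.506, -0.494, 0.506]
force: [0.1, -0.1, -1.9]
finger_gap: 0.661
```

```bash
python3 -m crank '[[0.05,0.0008,0,0,0],[0.05,0,0,0,0]]'; python3 -m crank '[[0.075,0,0,0,0],[0.075,0,0,0,0],[0.075,0,0,0,0],[0.075,0,0,0,0]]'
python3 - <<'E'
from h import *
s,c,st=shot("wrist"); crop(s["image"],220,140,420,340,4,"pics/w7.png"); print(st["tcp_pos"],st["force"])
E
```

```text
t: 10.5
tcp_pos: [0.4803, -0.1049, 0.0265]
tool_rot: [0.494, 0.506, -0.494, 0.506]
force: [-0.1, 1.2, -0.9]
finger_gap: 0.659
t: 10.9
tcp_pos: [0.4802, -0.105, 0.0266]
tool_rot: [0.494, 0.506, -0.494, 0.506]
force: [-0.2, 0.0, 0.3]
finger_gap: 0.879
[ 0.48020454 -0.10495343  0.02657106] [-0.18738092  0.04630056  0.3067899 ]
```

View pics/w7.png

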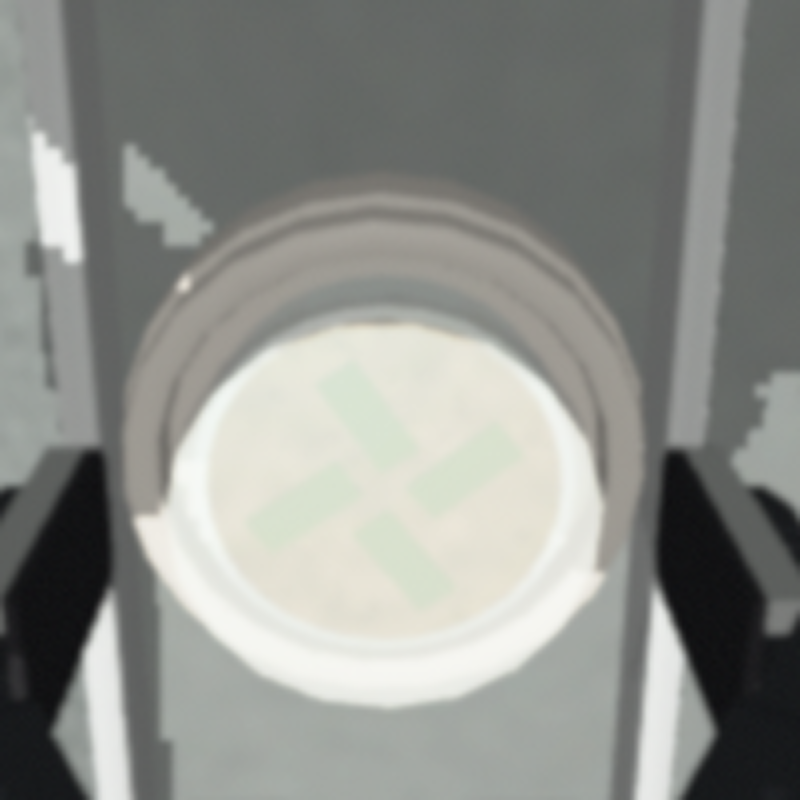

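```bash
python3 -m crank '[[0.075,-0.005,0,0,0],[0.075,-0.02,0,0,0],[0.075,-0.03,0,0,0],[0.03,0,0,0.02,0],[0.03,0,0,0.03,0]]';python3 -m crank '[[0.03,0,0,0.025,0],[0.03,0,0,0,0],[0.03,0,0,0,0]]'
python3 - <<'E'
from h import *
s,c,st=shot("wrist"); cv2.imwrite("pics/w8.png",s["image"]); print(st["tcp_pos"],st["finger_gap"])
s,c,st=shot("side"); crop(s["image"],300,120,420,240,5,"pics/s8.png")
E
```

```text
t: 11.45
tcp_pos: [0.4815, -0.1542, 0.0829]
tool_rot: [0.494, 0.506, -0.493, 0.507]
force: [0.3, 0.4, 0.3]
finger_gap: 0.553
t: 11.75
tcp_pos: [0.4815, -0.18, 0.0817]
tool_rot: [0.495, 0.506, -0.495, 0.505]
force: [-0.3, 0.3, 0.5]
finger_gap: 0.355
[ 0.4815481  -0.18002287  0.08167213] 0.3549001689388172
```

View pics/w8.png

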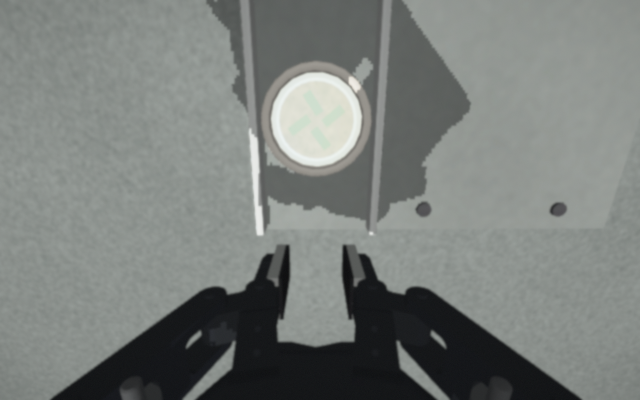

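View pics/s8.png

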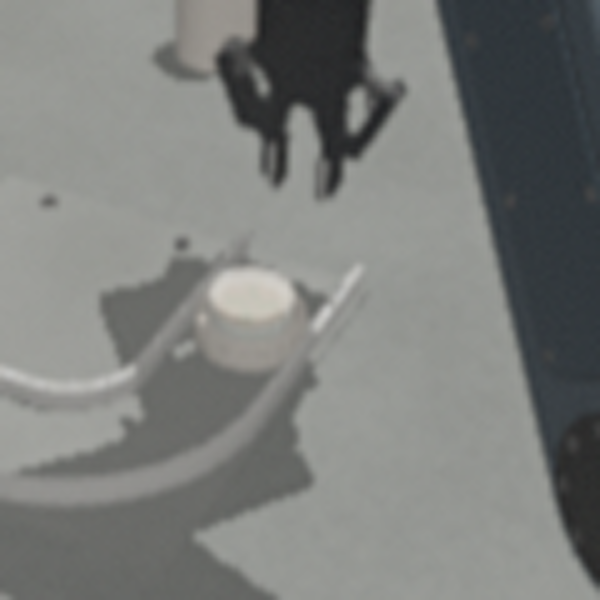

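Run:
```python
from h import *
s,c,st=shot("wrist"); T=R.from_quat(st["tool_rot"]).as_matrix()
for n,p,z in [("L",(262.5,118),.026),("R",(371,118),.026),("F",(316.5,61),.026),("B",(316.5,176),.026),("railL",(252,118),.022),("railR",(382.5,118),.022),("railLb",(260,232),.022),("railRb",(374,232),.022)]:
    w=onz(c,[p],z)[0];print(n,w.round(4),((w-st["tcp_pos"])@T).round(4))
```

```text
L [ 0.4432 -0.1027  0.026 ] [ 0.0556 -0.0362 -0.0769]
R [ 0.5181 -0.1009  0.026 ] [ 0.0555  0.0388 -0.077 ]
F [ 0.4796 -0.0662  0.026 ] [ 0.0556  0.0011 -0.1125]
B [ 0.4815 -0.1425  0.026 ] [ 0.0555  0.0012 -0.0362]
railL [ 0.435  -0.1029  0.022 ] [ 0.0596 -0.0443 -0.0769]
railR [ 0.527  -0.1007  0.022 ] [ 0.0595  0.0477 -0.077 ]
railLb [ 0.4375 -0.1899  0.022 ] [ 0.0595 -0.0439  0.0101]
railRb [ 0.5286 -0.1877  0.022 ] [0.0594 0.0472 0.01  ]
```

```bash
python3 -m crank '[[0.03,0.02,0.0015,0,0],[0.03,0.025,0,0,0],[0.03,0.016,0,0,0],[0.03,0.006,0,0,0],[0.03,0.004,0,0,0]]';python3 -m crank '[[0.03,0,0,-0.01,0],[0.03,0,0,-0.008,0],[0.03,0,0,0,0]]'
python3 - <<'E'
from h import *
s,c,st=shot("wrist"); cv2.imwrite("pics/w9.png",s["image"]); print(st["tcp_pos"],st["finger_gap"],st["force"])
E
```

```text
t: 12.4
tcp_pos: [0.4832, -0.179, 0.0101]
tool_rot: [0.494, 0.506, -0.494, 0.506]
force: [0.9, 0.2, 0.1]
finger_gap: 0.351
t: 12.7
tcp_pos: [0.4826, -0.1602, 0.0111]
tool_rot: [0.494, 0.506, -0.494, 0.506]
force: [-0.3, 0.1, -0.4]
finger_gap: 0.354
[ 0.48262085 -0.16023654  0.01114227] 0.35386104465908147 [-0.26304129  0.12885814 -0.36698969]
```

View pics/w9.png

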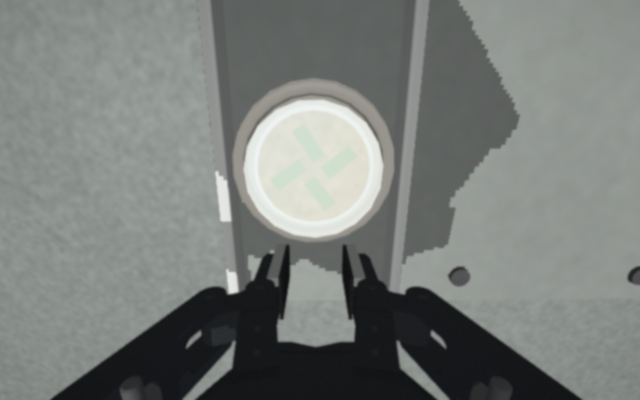

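```bash
python3 -m crank '[[0.02,0,0,0,0],[0.02,0,0,-0.003,0],[0.02,0,0,-0.004,0],[0.02,0,0,-0.005,0],[0.02,0,0,-0.005,0]]'; python3 -m crank '[[0.02,0,0,-0.006,0],[0.02,0,0,-0.006,0],[0.02,0,0,-0.006,0],[0.02,0,0,-0.006,0],[0.02,0,0,-0.006,0]]'
cat > m.py <<'E'
# carrier rim ellipse measure from wrist + track coords of tcp
from h import *
import sys
th=np.radians(1.4); ex=np.array([np.cos(th),np.sin(th)]); ey=np.array([-ex[1],ex[0]]); O=np.array([.5792,-.0236])
def trk(w): d=np.asarray(w)[:2]-O; return np.array([d@ex,d@ey])
def show(name):
    s,c,st=shot("wrist"); cv2.imwrite("pics/%s.png"%name,s["image"])
    T=R.from_quat(st["tool_rot"]).as_matrix()
    print("tcp trk",trk(st["tcp_pos"]).round(4),"z",st["tcp_pos"][2].round(4),"travel dir deg(trk)",(np.degrees(np.arctan2(-T[1,2],-T[0,2]))-1.4).round(2),"F along travel",(-(T[:,2]@st["force"])).round(2),"F",st["force"].round(1),"q6",st["q"][5].round(2))
    return s,c,st,T
if __name__=="__main__": show(sys.argv[1])
E
python3 m.py w10
```

```text
t: 13.25
tcp_pos: [0.4829, -0.145, 0.0106]
tool_rot: [0.494, 0.505, -0.494, 0.506]
force: [-0.0, -2.7, 0.4]
finger_gap: 0.235
t: 13.75
tcp_pos: [0.482, -0.1144, 0.0106]
tool_rot: [0.494, 0.506, -0.494, 0.506]
force: [-0.4, -2.4, 0.7]
finger_gap: 0.234
tcp trk [-0.0994 -0.0884] z 0.0106 travel dir deg(trk) 89.93 F along travel -2.39 F [-0.4 -2.4  0.7] q6 -0.48
```

View pics/w10.png

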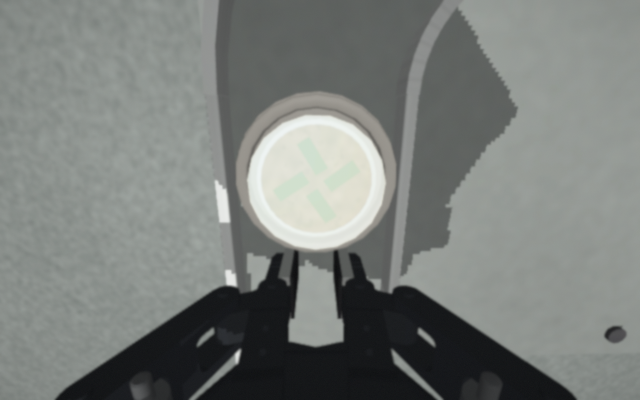

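Run:
```python
from m import *
s,c,st=shot("wrist"); T=R.from_quat(st["tool_rot"]).as_matrix()
crop(s["image"],220,80,420,280,4,"pics/w10c.png")
for n,p,z in [("L",(237.5,172),.018),("R",(396,172),.018),("F",(316.5,92),.018)]:
    w=onz(c,[p],z)[0];print(n,((w-st["tcp_pos"])@T).round(4))
```

```text
L [-0.0074 -0.0386 -0.0513]
R [-0.0075  0.0407 -0.0514]
F [-0.0074  0.0009 -0.0886]
```

View pics/w10c.png

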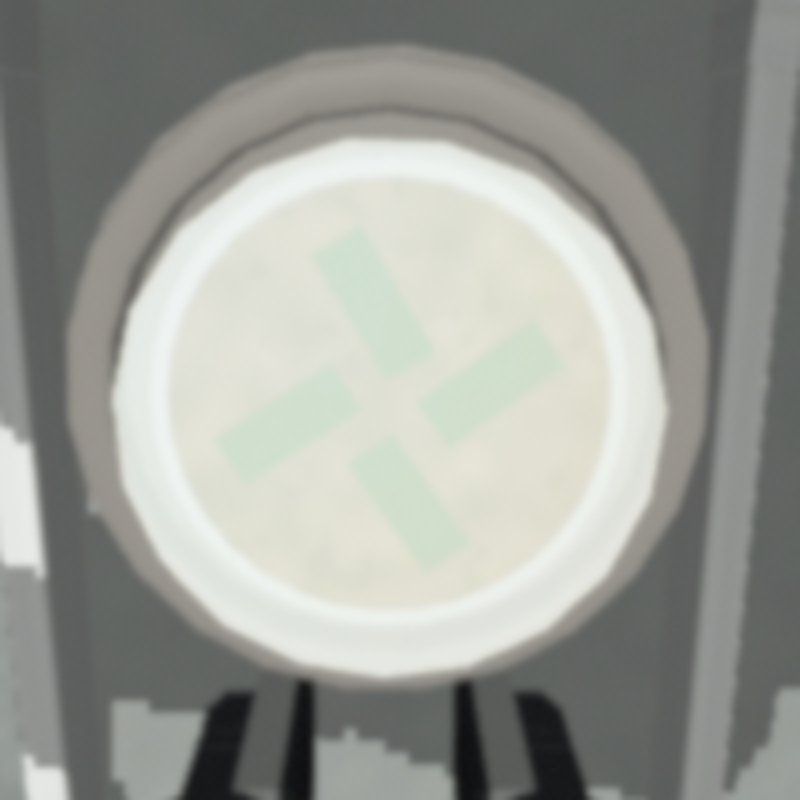

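```bash
python3 -m crank '[[0.02,0,0,-0.006,0],[0.02,0,0,-0.006,0],[0.02,0,0,-0.006,0],[0.02,0,0,-0.006,0],[0.02,0,0,-0.006,0]]'; python3 -m crank '[[0.02,0,0,-0.006,0],[0.02,0,0,-0.006,0],[0.02,0,0,-0.006,0],[0.02,0,0,0,0]]'; python3 m.py w11
```

```text
t: 14.35
tcp_pos: [0.481, -0.0843, 0.0104]
tool_rot: [0.494, 0.506, -0.494, 0.506]
force: [0.8, -1.0, -0.4]
finger_gap: 0.236
t: 14.75
tcp_pos: [0.4803, -0.0657, 0.0105]
tool_rot: [0.494, 0.506, -0.494, 0.505]
force: [-0.1, 0.6, 0.1]
finger_gap: 0.232
tcp trk [-0.0999 -0.0397] z 0.0105 travel dir deg(trk) 89.96 F along travel 0.63 F [-0.1  0.6  0.1] q6 -0.39
```

View pics/w11.png

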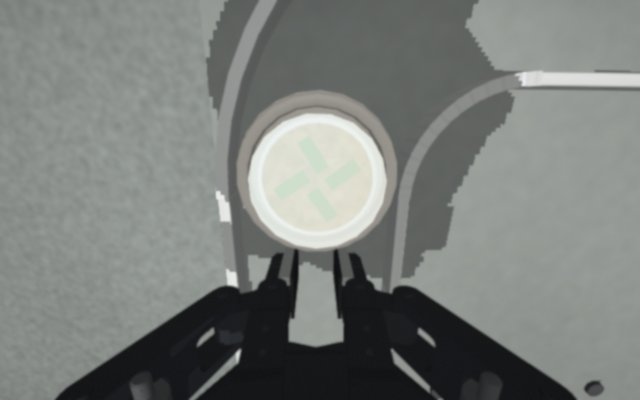

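```bash
python3 -m crank '[[0.02,0,-0.002,-0.006,0.06],[0.02,0,-0.002,-0.006,0.06],[0.02,0,-0.002,-0.006,0.06],[0.02,0,-0.002,-0.006,0.06],[0.02,0,-0.002,-0.006,0.06]]'; python3 m.py w12
python3 - <<'E'
import numpy as np
d=np.radians(6)
for a in np.arange(0,91,17.19):
    f=np.radians(a)+d; C=.1*np.array([-np.cos(f),np.sin(f)]); h=np.radians(90-a); print(a,90-a,(C-.049*np.array([np.cos(h),np.sin(h)])).round(4))
E
```

```text
t: 15.3
tcp_pos: [0.4734, -0.0362, 0.0105]
tool_rot: [-0.565, -0.426, 0.565, -0.425]
force: [-0.8, -1.0, 0.1]
finger_gap: 0.236
tcp trk [-0.1061 -0.01  ] z 0.0105 travel dir deg(trk) 72.58 F along travel -1.19 F [-0.8 -1.   0.1] q6 -0.03
0.0 90.0 [-0.0995 -0.0385]
17.19 72.81 [-0.1064 -0.0074]
34.38 55.62 [-0.1038  0.0243]
51.57000000000001 38.42999999999999 [-0.092   0.0539]
68.76 21.239999999999995 [-0.072   0.0787]
85.95 4.049999999999997 [-0.0455  0.0965]
```

View pics/w12.png

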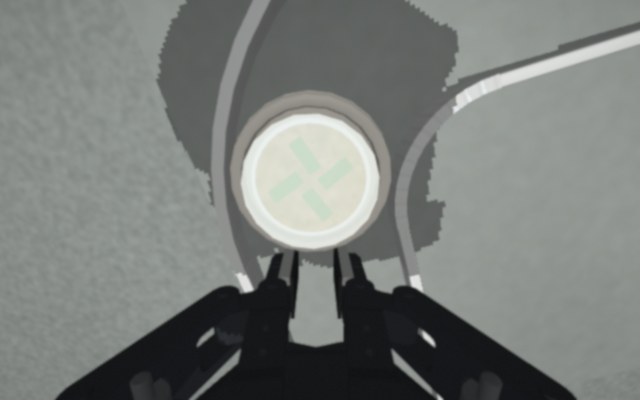

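```bash
python3 -m crank '[[0.02,0,-0.0027,-0.0064,0.06],[0.02,0,-0.0027,-0.0064,0.06],[0.02,0,-0.0025,-0.0064,0.06],[0.02,0,-0.0023,-0.0064,0.06],[0.02,0,-0.0023,-0.0064,0.06]]'; python3 m.py w13
```

```text
t: 15.85
tcp_pos: [0.474, -0.0021, 0.0105]
tool_rot: [-0.621, -0.337, 0.622, -0.336]
force: [-1.5, -2.3, 1.2]
finger_gap: 0.236
tcp trk [-0.1046  0.0241] z 0.0105 travel dir deg(trk) 55.46 F along travel -2.76 F [-1.5 -2.3  1.2] q6 0.34
```

View pics/w13.png

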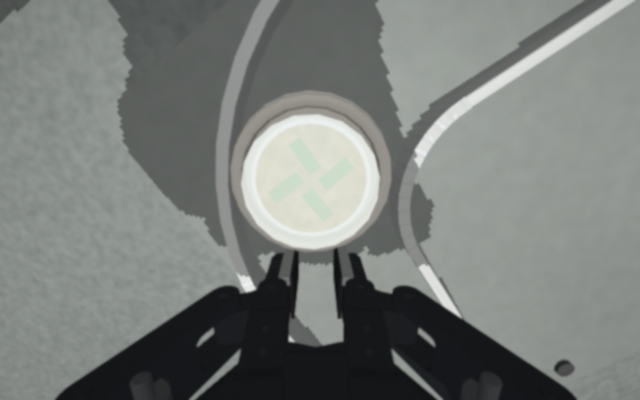

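Smooth, on plan (plan -0.1038, 0.0243), 2.8 N. Carrier is centred near (312,175); continue.

```bash
python3 -m crank '[[0.02,0,-0.0022,-0.0062,0.06],[0.02,0,-0.0022,-0.0062,0.06],[0.02,0,-0.0022,-0.0062,0.06],[0.02,0,-0.0022,-0.0062,0.06],[0.02,0,-0.0022,-0.0062,0.06]]'; python3 m.py w14;  python3 -m crank '[[0.02,0,-0.0022,-0.0062,0.06],[0.02,0,-0.0022,-0.0062,0.06],[0.02,0,-0.0022,-0.0062,0.06],[0.02,0,-0.0022,-0.0062,0.06],[0.02,0,-0.0022,-0.0062,0.06]]'; python3 m.py w15
```

```text
t: 16.4
tcp_pos: [0.4847, 0.0286, 0.0104]
tool_rot: [-0.664, -0.241, 0.666, -0.24]
force: [-1.3, -1.2, 1.0]
finger_gap: 0.234
tcp trk [-0.0932  0.0545] z 0.0104 travel dir deg(trk) 38.33 F along travel -1.82 F [-1.3 -1.2  1. ] q6 0.71
t: 16.95
tcp_pos: [0.504, 0.0546, 0.0103]
tool_rot: [-0.692, -0.139, 0.695, -0.138]
force: [-3.4, -1.8, 1.2]
finger_gap: 0.236
tcp trk [-0.0733  0.08  ] z 0.0103 travel dir deg(trk) 21.18 F along travel -3.81 F [-3.4 -1.8  1.2] q6 1.06
```

View pics/w15.png

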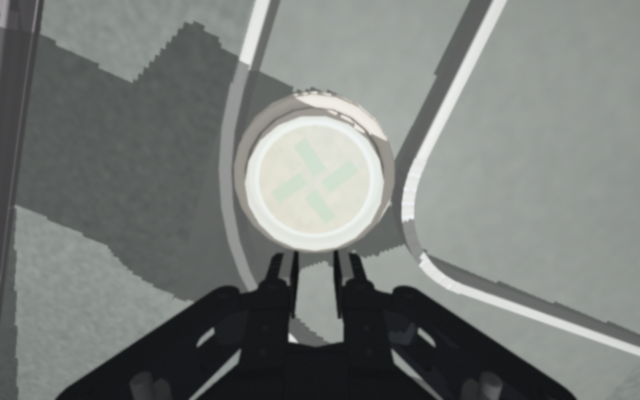

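```bash
python3 -m crank '[[0.02,0,-0.0020,-0.0062,0.06],[0.02,0,-0.0020,-0.0062,0.06],[0.02,0,-0.0020,-0.0062,0.06],[0.02,0,-0.0020,-0.0062,0.06],[0.02,0,-0.0020,-0.0062,0.06]]'; python3 m.py w16;  python3 -m crank '[[0.02,0,-0.002,-0.006,0.06],[0.02,0,0,-0.003,0.01],[0.02,0,0,0,0]]'; python3 m.py w17
```

```text
t: 17.5
tcp_pos: [0.5306, 0.0726, 0.0103]
tool_rot: [-0.704, -0.034, 0.708, -0.033]
force: [-3.4, 0.2, 3.4]
finger_gap: 0.235
tcp trk [-0.0463  0.0974] z 0.0103 travel dir deg(trk) 4.02 F along travel -3.34 F [-3.4  0.2  3.4] q6 1.4
t: 17.85
tcp_pos: [0.5419, 0.0751, 0.0104]
tool_rot: [0.707, 0.009, -0.707, 0.009]
force: [-1.6, 0.6, 0.4]
finger_gap: 0.235
tcp trk [-0.0349  0.0996] z 0.0104 travel dir deg(trk) 0.1 F along travel -1.54 F [-1.6  0.6  0.4] q6 1.48
```

View pics/w17.png

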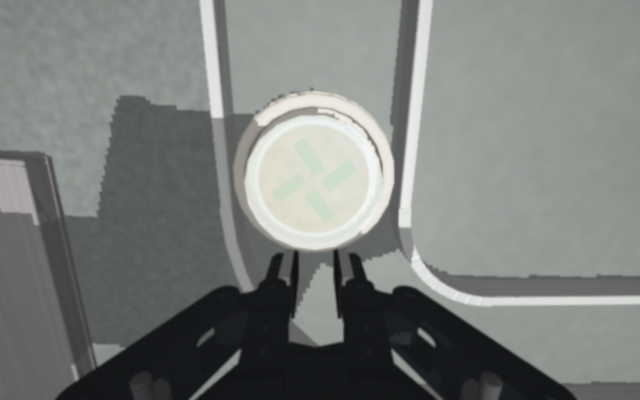

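```bash
python3 -m crank '[[0.02,0,0,-0.005,0],[0.02,0,0,-0.005,0],[0.02,0,0,-0.005,0],[0.02,0,0,-0.005,0],[0.02,0,0,-0.005,0]]'; python3 -m crank '[[0.02,0,0,-0.004,0],[0.02,0,0,-0.004,0],[0.02,0,0,-0.003,0],[0.02,0,0,0,0]]'; python3 m.py w18
```

```text
t: 18.4
tcp_pos: [0.5676, 0.0758, 0.0104]
tool_rot: [0.707, 0.008, -0.707, 0.008]
force: [-1.0, 0.6, -1.1]
finger_gap: 0.238
t: 18.8
tcp_pos: [0.5789, 0.0761, 0.0106]
tool_rot: [0.708, 0.008, -0.706, 0.008]
force: [-0.2, 0.8, -0.0]
finger_gap: 0.234
tcp trk [0.0021 0.0996] z 0.0106 travel dir deg(trk) -0.04 F along travel -0.17 F [-0.2  0.8 -0. ] q6 1.49
```

View pics/w18.png

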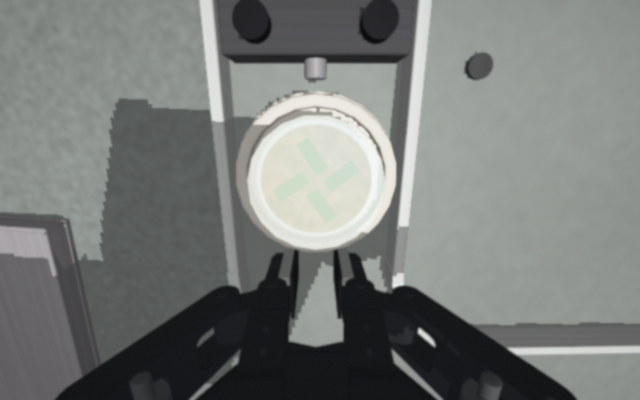

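```bash
python3 -m crank '[[0.02,0,0,-0.003,0],[0.02,0,0,-0.003,0],[0.02,0,0,-0.003,0],[0.02,0,0,0,0]]'; python3 -m crank '[[0.02,0,0,-0.001,0],[0.02,0,0,-0.001,0],[0.02,0,0,0,0]]';python3 m.py w19
```

```text
t: 19.25
tcp_pos: [0.5874, 0.0763, 0.0106]
tool_rot: [0.707, 0.008, -0.707, 0.008]
force: [-2.1, -0.4, 1.8]
finger_gap: 0.236
t: 19.55
tcp_pos: [0.5886, 0.0764, 0.0105]
tool_rot: [-0.707, -0.008, 0.707, -0.008]
force: [-3.9, -0.1, 2.3]
finger_gap: 0.234
tcp trk [0.0119 0.0998] z 0.0105 travel dir deg(trk) -0.04 F along travel -3.89 F [-3.9 -0.1  2.3] q6 1.49
```

View pics/w19.png

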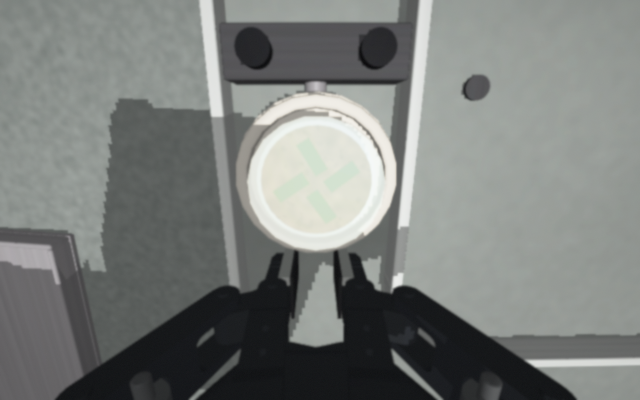

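Plunger touched; roughly 4–5 mm still to go (face edge row ~82, carrier front row ~92).

```bash
python3 -m crank '[[0.02,0,0,-0.001,0],[0.02,0,0,-0.001,0],[0.02,0,0,0,0]]'; python3 -m crank '[[0.02,0,0,-0.001,0],[0.02,0,0,0,0]]'; python3 m.py w20
```

```text
t: 19.9
tcp_pos: [0.5912, 0.0764, 0.0105]
tool_rot: [0.707, 0.008, -0.707, 0.008]
force: [-2.8, -0.2, 1.7]
finger_gap: 0.235
t: 20.1
tcp_pos: [0.592, 0.0765, 0.0105]
tool_rot: [0.707, 0.008, -0.707, 0.008]
force: [-3.1, -0.9, 1.7]
finger_gap: 0.232
tcp trk [0.0152 0.0997] z 0.0105 travel dir deg(trk) -0.04 F along travel -3.11 F [-3.1 -0.9  1.7] q6 1.49
```

View pics/w20.png

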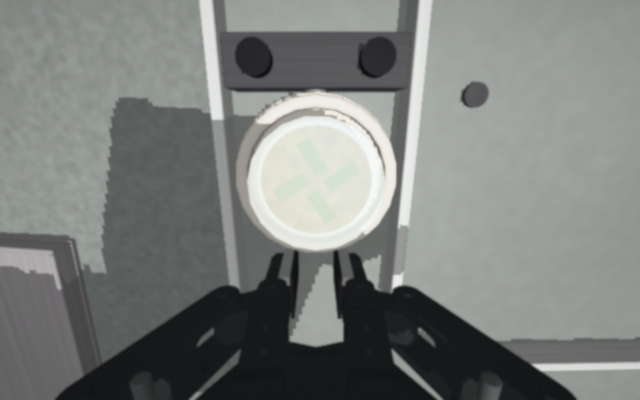

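Nearly closed; 1 mm at a time until the force rises.

```bash
for i in 1; do python3 -m crank '[[0.02,0,0,-0.001,0],[0.02,0,0,0,0]]'; done; python3 -m crank '[[0.02,0,0,-0.0007,0],[0.02,0,0,0,0]]'
```

```text
t: 20.35
tcp_pos: [0.5927, 0.0765, 0.0105]
tool_rot: [-0.707, -0.008, 0.707, -0.008]
force: [-4.5, -0.3, 1.9]
finger_gap: 0.228
t: 20.55
tcp_pos: [0.5927, 0.0765, 0.0105]
tool_rot: [-0.706, -0.008, 0.708, -0.008]
force: [-4.6, 0.2, 2.1]
finger_gap: 0.232
```

```bash
python3 -m crank '[[0.02,0,0,-0.0007,0],[0.02,0,0,0,0]]'; python3 m.py w21
```

```text
t: 20.75
tcp_pos: [0.5928, 0.0765, 0.0104]
tool_rot: [-0.706, -0.008, 0.708, -0.008]
force: [-5.1, -0.3, 4.3]
finger_gap: 0.234
tcp trk [0.016  0.0998] z 0.0104 travel dir deg(trk) -0.03 F along travel -5.11 F [-5.1 -0.3  4.3] q6 1.49
```

View pics/w21.png

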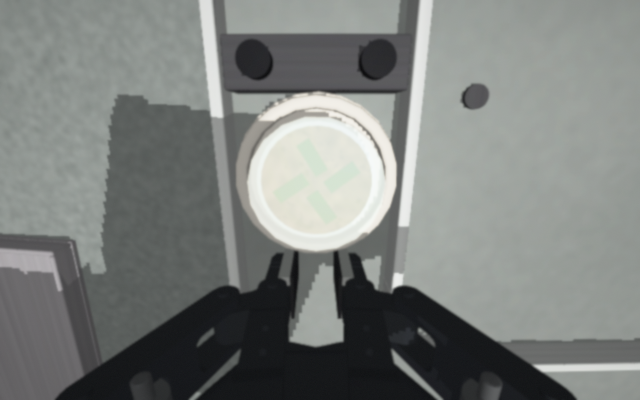

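```bash
python3 -m crank '[[0.02,0,0,-0.0007,0],[0.02,0,0,0,0]]';python3 -m crank '[[0.02,0,0,-0.0007,0],[0.02,0,0,0,0]]'
```

```text
t: 21.0
tcp_pos: [0.5928, 0.0765, 0.0104]
tool_rot: [-0.705, -0.009, 0.709, -0.009]
force: [-6.7, -0.8, 5.4]
finger_gap: 0.236
t: 21.2
tcp_pos: [0.5929, 0.0766, 0.0104]
tool_rot: [-0.705, -0.009, 0.709, -0.009]
force: [-7.8, -1.1, 5.4]
finger_gap: 0.233
```

```bash
python3 -m crank '[[0.02,0,0,0.004,0],[0.02,0,0,0.006,0],[0.02,0,0,0.008,0],[0.02,-0.01,0,0.002,0],[0.02,-0.03,0,0,0]]';python3 -m crank '[[0.02,-0.04,0,0,0],[0.02,-0.04,0,0,0],[0.02,-0.02,0,0,0],[0.02,0,0,0,0],[0.02,0,0,0,0]]'; python3 m.py w22
python3 - <<'E'
from h import *
s,c,st=shot("wrist"); crop(s["image"],220,20,420,220,4,"pics/w22c.png")
s,c,st=shot("side"); crop(s["image"],220,120,400,260,4,"pics/s22.png")
E
```

```text
t: 21.7
tcp_pos: [0.5734, 0.0761, 0.049]
tool_rot: [-0.705, -0.008, 0.709, -0.008]
force: [-0.0, 0.2, -0.3]
finger_gap: 0.237
t: 22.2
tcp_pos: [0.5758, 0.0761, 0.1512]
tool_rot: [0.708, 0.008, -0.706, 0.008]
force: [-0.3, -0.7, 0.5]
finger_gap: 0.233
tcp trk [-0.0009  0.0997] z 0.1512 travel dir deg(trk) -0.04 F along travel -0.34 F [-0.3 -0.7  0.5] q6 1.49
```

View pics/w22.png

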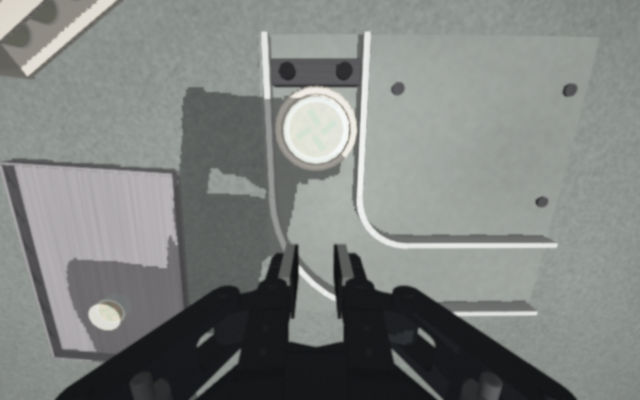

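View pics/s22.png

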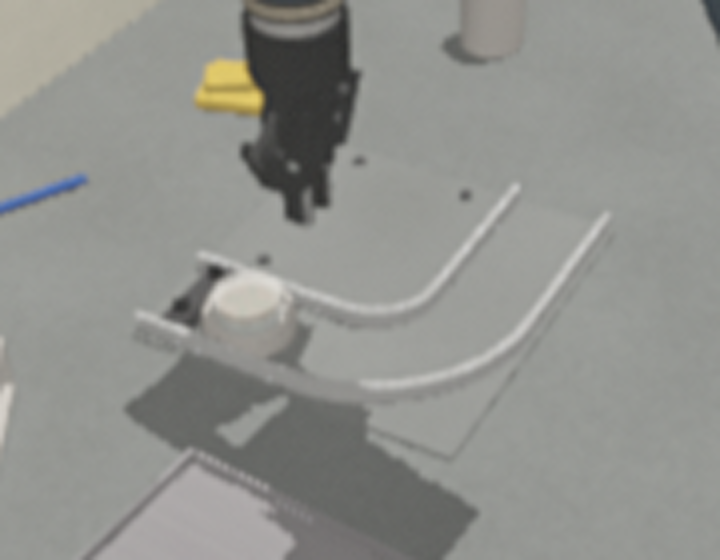

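View pics/w22c.png

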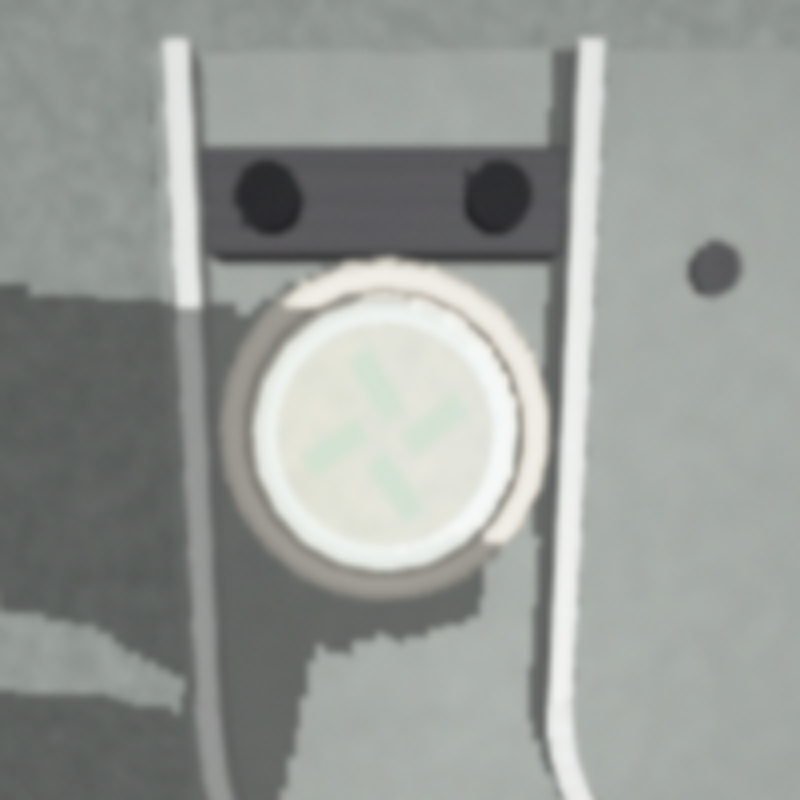

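```bash
python3 -c "
from station import manip
print(manip.sense()['force']); print(manip.sign_off())"
```

```text
[ 0.37401039 -0.70333419  0.18307336]
the job is handed in; nothing more can be done
None
```

The larger dish is seated in the carrier, and the carrier is home against the end stop. I handed the job in at about 22 s, with the gripper clear and raised.

- **Placing the dish:** I gripped it in the tray and lowered it into the carrier's recess. The last pictures show it sitting in the recess, level.
- **Pushing the carrier:** I pushed it from behind by its rim, with the fingers about 20 mm apart. The push readings stayed under about 4 N along the entry leg and round the bend.
- **At the stop:** Small forward steps stopped moving the tool (its position held within about 0.2 mm) while the push rose from 4.5 to 7.8 N. I stopped there, well below the limit of about 15 N. That puts the stop face about 105 mm past the start of the exit leg, against 98–105 mm from the earlier camera measurements.
- **Last checks:** After backing off, the wrist and side pictures show the carrier front against the stop and no plunger showing. I could not read the plunger's position, so "fully home" rests on the force rise and the pictures. The small dish was still in the tray. I never moved near the wash bottle or the tube rack, but I did not measure any of the three afterwards.

Two estimates of the dish's position in the gripper disagreed by 2–3 mm. I re-measured just above the recess before lowering it, and it went in freely.

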